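# Put a box of screws away in the lidded tin

### The job

Put the smaller of the two card boxes of screws away in the grey steel tin: lift off the tin's loose lid and lay it right way up on the table, then set the small box down flat inside the tin, without dropping it. Put the lid back on, lowering it rather than dropping it, so that it sits fully down all round; the tin stays standing where it is, and the large card box, the round tub and the tape roll are left alone.

Things in the scene. Friction and masses are not known exactly. Their poses are not given: they have to be found in the camera images.
- tin: Rectangular open-topped grey steel tin, 2 kg, standing loose on the table: outside 125 (x) by 160 (y) by 62 mm high, walls and floor 3 mm thick, so inside 119 x 154 mm and 59 mm deep. A paper card in a holder is on each long side. Origin: centre of the underside; z up.
- lid: Loose grey steel lid, 0.2 kg, top 136 (x) by 171 (y) mm, 22.5 mm above its origin. Its 20 mm deep skirt goes down outside the tin's walls (inside 131 x 166 mm, 3 mm play each side), flared at the foot to 145 x 180 mm outside. Origin: centre of the skirt's lower edge; z up. Seated: 42 mm above the tin's origin, axes along the tin's, either way round; on the table: at z = 0.
- lid_handle (a point): Centre of the lid's black handle bar, 45 mm above the lid's origin. The bar runs along the lid's y: 100 mm long, 16 mm wide (lid's x), 26 mm high (32 to 58 mm above the lid's origin), on two feet near its ends; best gripped across its width from above.
- small_box: The smaller card box of screws, 50 (its x) by 75 (its y) by 30 mm high, about 0.28 kg, loose on the table. Origin: centre of the underside; z up.
- big_box: The larger card box of screws, 68 (its x) by 110 (its y) by 50 mm high, loose on the table; it may stand on either side of the small one. To be left alone. Origin: centre of the underside.
- tub: Round tub with a dark screw lid, 101 mm across, 73 mm high, behind the tin. To be left alone. Origin: centre of the underside.
- parts_cabinet: Grey steel drawer cabinet, fixed, not used: about 0.35 m tall, standing in the middle of the table between the tin and the card boxes. Its front is near x = 0.58 m and it spans y = -0.06 to 0.13 m; carry things round in front of it, x below about 0.48 m. Origin: centre of the underside.
- tape_roll: Roll of masking tape lying flat, 100 mm across, 25 mm high. To be left alone. Origin: centre of the underside.
Things that resemble listed ones, but are neither listed nor needed, are in the scene too. What is shaped like the small_box but red or white is not meant.

How it is judged:
By the outcome, as a careful person would: the job done as asked, in the order asked, and still so for the second after the job is handed in, with the robot touching nothing.
It also fails if it takes over 72 s, if anything falls off the work surface, if the arm or the gripper's body presses on something with over 40 N, if the wrist force passes 120 N, or if a joint passes its speed limit or range.

### The arm

A 6-joint arm with a two-finger parallel gripper is mounted at the origin on a cart in front of the work surface, level with it; the furniture and walls round the work are solid. World frame = base frame: x ahead of the robot, y to its left, z up, the work surface at z = 0. Lengths are in m, angles in degrees, forces in N, time in s.
With the tool pointing down it reaches from about 0.4 to 0.825 m from the base axis. Payload 7 kg.
Tool frame: the origin (TCP) lies on the centre line of the jaws, within the pads' length; the fingertips stand 22 mm ahead of it and the grasp point (between the pads) lies 3 mm ahead of it (ctrl.finger_overhang is the distance from the TCP to the fingertips, in m); z points along the fingers, y is the line along which they close (so a half turn about z gives the same grasp; the last joint's range is limited). The gripper opens to 88 mm and grips with 3 to 60 N. Pads are 19 mm wide; open, the fingers measure 130 mm over their backs; the gripper's body (78 mm by 193 mm) begins 47 mm behind the grasp point.
Start: joints at [-52.878, 20.546, 0.682, 0, -70.136, -16.507], TCP at [0.238, -0.632, 0.249] pointing down, gripper open.
Joint ranges: [-176.03, 176.03], [-82.01, 121.73], [-58.28, 71.71], [-173.87, 95.51], [-174.79, -0.11], [-173.66, 173.66]. Speed limits (degrees/s): [136.94, 136.94, 172.46, 180, 180, 180].

### API

Orientations are given as [roll, pitch, yaw] about the fixed x, y, z axes, in that order (R = Rz(yaw) Ry(pitch) Rx(roll)).
In Python, from plant import ctrl gives the robot as it stands. The module is installed in compiled form; this text tells all that it offers.
- The arm moves only by the shell command python3 -m creep 'ROWS'. ROWS is JSON, a list of rows, each an object with "grip": the closure, from 0 (fully open) to 1 (shut); "delta_pos": the shift along the tool's x, y, z scaled (see below), a list of three; "rotation": the turn, a rotation vector about the tool's x, y, z scaled (see below), a list of three. A call has 1 to 5 rows; each row is the pose to reach, as a shift and turn from the pose commanded when the call began, along the tool's axes at that moment; what a row does not reach only later rows make up. The controller multiplies each number of a shift by 10 cm and each number of a turn by pi/2 rad. A row lasts 1/10 s, in which the tool goes at most 50 mm and 8.59 degrees, less where a joint would pass 70% of its speed; a pose out of reach is approached as far as the arm can. A call with a number of a shift or a turn outside -1 to 1 is refused whole. A call with a gripper value outside its range is refused whole. The fingers move at their own pace and stop on an object; the grip force is fixed at half the most. Time passes only in rows, so rows that repeat a pose let the fingers close. It gives the time, the measured TCP pose, the force, the opening and the grip force at its end, in the units of the state.
- ctrl.get_obs(): the state, without advancing time (a new reading comes with each control period).
- ctrl.snapshot(name): name is "scene" or "top" or "wrist"; returns a dict with "color" (480x640x3 uint8, red, green, blue), "intrinsics" (3x3 intrinsics, pixels), "R" (3x3) and "t" (3): a world point X has camera coordinates R X + t. Camera axes: x right, y down, z forward; pixel columns grow to the right and rows downward; lengths in m; the calibration is good to about 2 mm. A picture is of the moment at which its call begins. There is no depth.
- ctrl.close_job(): hands the job in; it is judged then, once.
The state is a dict: "clock": time; "joint_pos": joint angles; "qvel": joint speeds; "tau": joint torques, N m; "tool_pos": TCP position; "orientation": TCP orientation; "force": force on the tool from outside, world axes, zero at the start; "moment": the same for the moment, N m; "opening": finger opening in m; "gripper_force": force on a finger pad.
Only numpy, scipy, OpenCV 4.12 (cv2) and the standard library are available. Lean on these libraries where they do the work, as an engineer would, in place of code of your own. Each camera call takes 0.05 s, during which the arm holds its last target. There are 200 camera calls.

## Working session

There is one attempt and no reset: what is moved stays moved. The work goes in short steps, Python scripts to look and compute and a shell command to move; the robot and the scene stay as the last step left them, time stands still between calls to the robot, and variables do not carry over. Pictures are saved under pics/ and viewed, at most 12 in all, crops included, and the job is handed in when it is done.

```bash
mkdir -p pics; ls; python3 - <<'E'
from plant import ctrl
import cv2,numpy as np
o=ctrl.get_obs();print({k:np.round(v,3).tolist() for k,v in o.items()}, ctrl.finger_overhang)
ims=[]
for n in("scene","top","wrist"):
    s=ctrl.snapshot(n);np.savez(f"{n}0.npz",**s);cv2.imwrite(f"pics/{n}0.png",s["color"][:,:,::-1])
    print(n,np.round(s["intrinsics"],1).tolist(),np.round(-s["R"].T@s["t"],3),np.round(s["R"],3).tolist())
E
```

```text
pics
{'clock': 0.0, 'joint_pos': [-52.878, 20.59, 0.635, -0.021, -70.135, -16.506], 'qvel': [0.115, 0.153, 0.066, 0.097, 0.031, -0.045], 'tau': [-0.0, -58.271, 29.305, 6.997, 0.007, -0.0], 'tool_pos': [0.237, -0.631, 0.248], 'orientation': [179.908, -0.007, -159.391], 'force': [0.773, -0.314, 0.479], 'moment': [0.024, 0.005, 0.029], 'gripper_force': 0.0, 'opening': 0.088} 0.022
scene [[465.2, 0.0, 323.0], [0.0, 465.2, 249.4], [0.0, 0.0, 1.0]] [-0.084  0.836  0.946] [[-0.688, -0.726, 0.017], [-0.489, 0.446, -0.75], [0.537, -0.524, -0.661]]
top [[461.5, 0.0, 319.0], [0.0, 461.5, 230.3], [0.0, 0.0, 1.0]] [-0.212  0.245  1.199] [[-0.083, -0.996, -0.009], [-0.801, 0.072, -0.595], [0.593, -0.043, -0.804]]
wrist [[352.6, 0.0, 318.3], [0.0, 352.6, 240.8], [0.0, 0.0, 1.0]] [ 0.171 -0.658  0.385] [[-0.352, 0.936, -0.0], [0.902, 0.34, 0.266], [0.249, 0.093, -0.964]]
```

View pics/scene0.png

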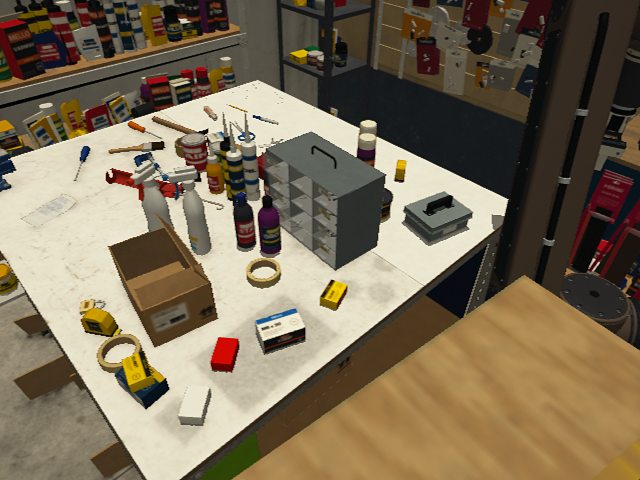

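View pics/top0.png

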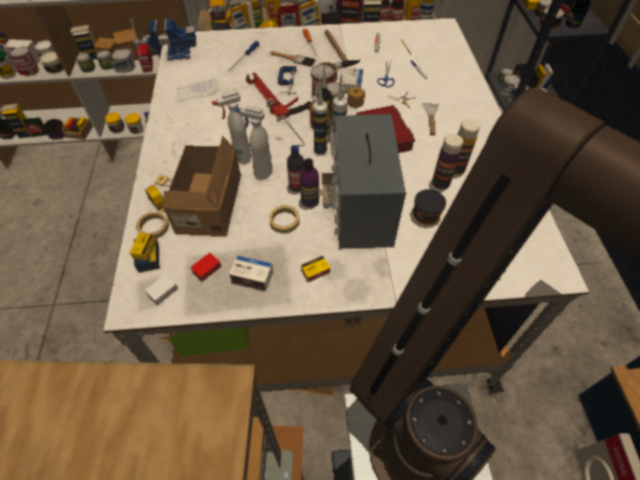

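The scene view shows the tin with its lid at (437,217), the big white/blue box at (280,330) and the tape roll at (264,272). Small-box candidates are yellow (333,293), red (225,354), white (195,405), yellow (400,170) behind the cabinet, and yellow (140,370) on a blue carton. The yellow one at (333,293), top view (316,268), fits best: it isn't red or white, and it lies flat on the table beside the big box. I'll confirm that in a crop.

```bash
cat > h.py <<'E'
import numpy as np,cv2
def ray(s,p):
    d=s["R"].T@np.linalg.inv(s["intrinsics"])@np.array([p[0],p[1],1.0]);return -s["R"].T@s["t"],d/np.linalg.norm(d)
def plane(s,p,z):
    c,d=ray(s,p);return c+d*(z-c[2])/d[2]
def tri(s1,p1,s2,p2):
    c1,d1=ray(s1,p1);c2,d2=ray(s2,p2)
    a=np.linalg.lstsq(np.c_[d1,-d2],c2-c1,rcond=None)[0]
    A,B=c1+a[0]*d1,c2+a[1]*d2;return (A+B)/2,np.linalg.norm(A-B)
def proj(s,X):
    c=s["R"]@np.asarray(X)+s["t"];p=s["intrinsics"]@c;return p[:2]/p[2]
def ld(n): return dict(np.load(n))
def yellow(s):
    h=cv2.cvtColor(s["color"],cv2.COLOR_RGB2HSV);return cv2.inRange(h,(18,120,90),(35,255,255))
E
python3 - <<'E'
from h import *
sc,tp,w=[ld(n+"0.npz") for n in("scene","top","wrist")]
for n,s in(("scene",sc),("top",tp)):
    k,l,st,c=cv2.connectedComponentsWithStats(yellow(s))
    for i in range(1,k):
        if st[i,4]>40 and st[i,1]>120:
            p=plane(s,c[i],.02);print(n,st[i],c[i].round(),p.round(3))
im=sc["color"][:,:,::-1]
a=cv2.resize(im[240:420,220:400],(400,400),interpolation=3);b=cv2.resize(im[150:270,370:520],(400,320),interpolation=3)
W=cv2.resize(w["color"][:,:,::-1],(400,300))
o=np.zeros((600,800,3),np.uint8);o[:400,:400]=a;o[:300,400:]=W;o[300:,400:]=b[:300]
cv2.imwrite("pics/c1.png",o)
for p in [(437,217),(264,272),(280,330)]: print(p,plane(sc,p,.05).round(3))
E
```

```text
scene [  6 134  24  17  99] [ 21. 142.] [1.95  0.547 0.02 ]
scene [205 160  24  34 335] [218. 173.] [1.239 0.095 0.02 ]
scene [395 160  12  20 171] [400. 169.] [ 0.804 -0.428  0.02 ]
scene [229 166  13   5  46] [235. 168.] [1.223 0.029 0.02 ]
scene [224 185   8  13  50] [228. 191.] [1.116 0.135 0.02 ]
scene [247 258  33  29 330] [262. 274.] [0.707 0.302 0.02 ]
scene [  0 264  12  17 138] [  4. 271.] [1.205 0.828 0.02 ]
scene [  288   275   352   205 33031] [489. 403.] [0.05  0.183 0.02 ]
scene [320 281  27  29 442] [333. 295.] [0.515 0.209 0.02 ]
scene [  0 285  16   9  41] [  8. 290.] [1.121 0.843 0.02 ]
scene [ 80 299  34  36 626] [ 96. 317.] [0.87  0.711 0.02 ]
scene [  97  329   68   64 1297] [131. 366.] [0.673 0.713 0.02 ]
scene [622 360  18  15  78] [632. 367.] [-0.131 -0.15   0.02 ]
scene [615 368  25  22 130] [628. 377.] [-0.136 -0.115  0.02 ]
scene [ 237  448   71   32 1115] [276. 468.] [0.26  0.615 0.02 ]
top [463 137  13   7  47] [469. 140.] [ 1.023 -0.405  0.02 ]
top [156 176  11   9  65] [161. 180.] [0.925 0.71  0.02 ]
top [146 185  19  26 246] [155. 196.] [0.852 0.721 0.02 ]
top [270 206  29  25 204] [284. 219.] [0.712 0.292 0.02 ]
top [130 213  38  49 672] [146. 242.] [0.663 0.727 0.02 ]
top [301 258  29  22 354] [315. 267.] [0.522 0.206 0.02 ]
top [ 19 361  39   3  84] [ 37. 362.] [0.295 0.961 0.02 ]
top [ 70 362  37   4  70] [ 89. 363.] [0.28  0.823 0.02 ]
top [114 362  58   5 121] [142. 364.] [0.266 0.681 0.02 ]
top [190 363  22   4  52] [200. 364.] [0.251 0.529 0.02 ]
top [236 364  19   4  44] [245. 365.] [0.238 0.412 0.02 ]
(437, 217) [ 0.512 -0.251  0.05 ]
(264, 272) [0.685 0.31  0.05 ]
(280, 330) [0.499 0.406 0.05 ]
```

View pics/c1.png

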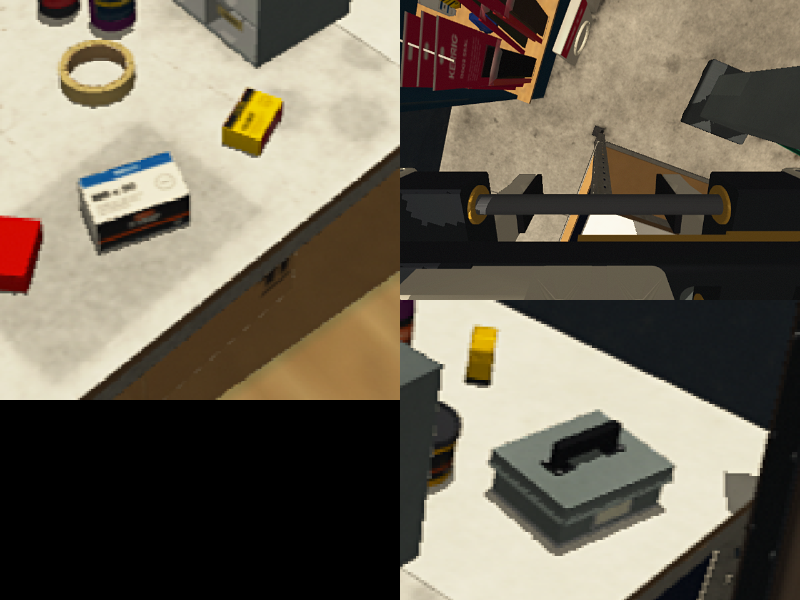

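The crop confirms it. The yellow card box at (333,293) is a flat box beside the big white/blue one. The far yellow one stands upright at about (0.80,-0.43), off on its own. The lid's black handle is at about (440,203). Next I'll estimate the handle and work out the first move.

```bash
cat >> h.py <<'E'
from scipy.spatial.transform import Rotation as Ro
def go(target,yaw=None,o=None):
    "shift (units of 10 cm) and turn (units of 90 deg) in present tool axes to reach a tool-down pose"
    from plant import ctrl
    o=o or ctrl.get_obs();R0=Ro.from_euler("xyz",o["orientation"],degrees=True)
    y=o["orientation"][2] if yaw is None else yaw
    R1=Ro.from_euler("xyz",[180,0,y],degrees=True)
    d=R0.inv().apply(np.array(target)-o["tool_pos"])/.1; r=(R0.inv()*R1).as_rotvec()/(np.pi/2)
    print("shift",d.round(3),"turn",r.round(3),"rows>=",round(max(np.linalg.norm(d)*2,np.linalg.norm(r)*90/8.59),1))
E
python3 - <<'E'
from h import *
sc=ld("scene0.npz");g=cv2.cvtColor(sc["color"],cv2.COLOR_RGB2GRAY)
m=np.zeros_like(g);m[185:222,418:465]=(g[185:222,418:465]<45)*255
p=cv2.findNonZero(m)[:,0].astype(float);print(len(p),p.mean(0))
r=cv2.fitLine(p.astype(np.float32),2,0,.01,.01).ravel();c=r[2:];t=(p-c)@r[:2]
e=[plane(sc,c+r[:2]*k,.087) for k in(t.min(),t.max())];print(np.round(e,3),plane(sc,c,.087).round(3))
c=plane(sc,c,.087);d=e[1]-e[0];print(np.degrees(np.arctan2(d[1],d[0])))
go([c[0]-.06,c[1],.33],180);go([c[0]-.06,c[1],.33])
E
```

```text
300 [438.39333333 205.19333333]
[[ 0.535 -0.166  0.087]
 [ 0.511 -0.332  0.087]] [ 0.521 -0.259  0.087]
-97.96717057646562
shift [-3.406  2.695 -0.819] turn [ 0.001 -0.     0.229] rows>= 8.8
shift [-3.406  2.695 -0.819] turn [ 0.001 -0.    -0.   ] rows>= 8.8
```

```bash
for i in 1; do
python3 -m creep '[{"grip":0,"delta_pos":[-0.5,0.31,-0.1],"rotation":[0,0,0]},{"grip":0,"delta_pos":[-0.99,0.62,-0.2],"rotation":[0,0,0]},{"grip":0,"delta_pos":[-0.99,0.62,-0.2],"rotation":[0,0,0]}]'
python3 -m creep '[{"grip":0,"delta_pos":[-0.5,0.31,-0.1],"rotation":[0,0,0]},{"grip":0,"delta_pos":[-0.99,0.62,-0.2],"rotation":[0,0,0]},{"grip":0,"delta_pos":[-0.99,0.62,-0.2],"rotation":[0,0,0]}]'
python3 -m creep '[{"grip":0,"delta_pos":[-0.5,0.31,-0.1],"rotation":[0,0,0]},{"grip":0,"delta_pos":[-0.99,0.62,-0.2],"rotation":[0,0,0]},{"grip":0,"delta_pos":[-0.99,0.62,-0.2],"rotation":[0,0,0]}]'
python3 -m creep '[{"grip":0,"delta_pos":[-0.5,0.31,-0.1],"rotation":[0,0,0]},{"grip":0,"delta_pos":[-0.99,0.62,-0.2],"rotation":[0,0,0]},{"grip":0,"delta_pos":[-0.99,0.62,-0.2],"rotation":[0,0,0]}]'
done
python3 -m creep '[{"grip":0,"delta_pos":[0,0,0],"rotation":[0,0,-0.08]},{"grip":0,"delta_pos":[0,0,0],"rotation":[0,0,-0.17]},{"grip":0,"delta_pos":[0,0,0],"rotation":[0,0,-0.26]},{"grip":0,"delta_pos":[0,0,0],"rotation":[0,0,-0.34]},{"grip":0,"delta_pos":[0,0,0],"rotation":[0,0,-0.34]}]'
python3 -m creep '[{"grip":0,"delta_pos":[0,0,0],"rotation":[0,0,-0.08]},{"grip":0,"delta_pos":[0,0,0],"rotation":[0,0,-0.17]},{"grip":0,"delta_pos":[0,0,0],"rotation":[0,0,-0.26]},{"grip":0,"delta_pos":[0,0,0],"rotation":[0,0,-0.34]},{"grip":0,"delta_pos":[0,0,0],"rotation":[0,0,-0.34]}]'
python3 - <<'E'
from h import *
from plant import ctrl
s=ctrl.snapshot("wrist");np.savez("w1.npz",**s);cv2.imwrite("pics/w1.png",s["color"][:,:,::-1])
o=ctrl.get_obs();print(o["joint_pos"],o["tool_pos"],o["orientation"])
E
```

```text
clock: 0.45
tool_pos: [0.3102, -0.5366, 0.2693]
orientation: [-180.0, 0.0, -159.3]
force: [-0.0, -0.1, 0.4]
opening: 0.088
gripper_force: 0.0
clock: 0.75
tool_pos: [0.3812, -0.4435, 0.2895]
orientation: [-180.0, 0.1, -159.3]
force: [0.2, -0.6, 0.6]
opening: 0.088
gripper_force: 0.0
clock: 1.05
tool_pos: [0.4522, -0.3504, 0.3094]
orientation: [-180.0, 0.1, -159.3]
force: [-1.3, -0.6, -0.9]
opening: 0.0875
gripper_force: 0.0
clock: 1.35
tool_pos: [0.523, -0.2574, 0.3291]
orientation: [-180.0, 0.1, -159.2]
force: [-0.3, -0.2, 0.6]
opening: 0.0875
gripper_force: 0.0
clock: 1.85
tool_pos: [0.5208, -0.2602, 0.3283]
orientation: [180.0, -0.0, -128.7]
force: [-1.4, -1.0, 0.6]
opening: 0.0878
gripper_force: 0.0
clock: 2.35
tool_pos: [0.5208, -0.2603, 0.3284]
orientation: [180.0, 0.0, -98.3]
force: [-0.6, 0.5, -0.3]
opening: 0.0874
gripper_force: 0.0
[-7.32538000e+00  9.46538036e+00 -3.96975911e+00 -3.40810705e-03
 -7.65808660e+01 -1.18302544e+00] [ 0.52080529 -0.26030877  0.32844233] [ 1.79983930e+02  2.98368033e-03 -9.85091973e+01]
```

View pics/w1.png

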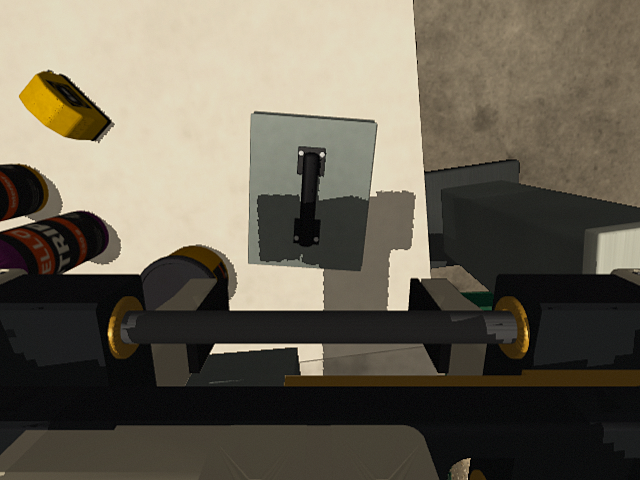

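Wrist view: the lid's top corners are near (253,112), (376,122), (362,270) and (249,263), and the handle bar runs from (312,150) to (306,245). The tub is at (185,275).

```bash
python3 - <<'E'
from h import *
w=ld("w1.npz");sc=ld("scene0.npz")
def dark(s,x0,x1,y0,y1,th):
    g=cv2.cvtColor(s["color"],cv2.COLOR_RGB2GRAY);m=np.zeros_like(g);m[y0:y1,x0:x1]=(g[y0:y1,x0:x1]<th)*255
    k,l,st,c=cv2.connectedComponentsWithStats(m);i=1+np.argmax(st[1:,4]);return l==i,st[i],c[i]
m,st,c=dark(w,285,335,140,252,38);print("wrist handle",st,c)
for y in range(150,250,10):
    xs=np.where(m[y])[0];print(y,xs.min() if len(xs) else 0,xs.max() if len(xs) else 0,end="; ")
m2,st2,c2=dark(sc,418,465,185,222,45);print("\nscene handle",st2,c2)
print("tri centroid",tri(w,c,sc,c2))
P=[plane(w,p,.0645) for p in[(253,114),(376,123),(362,270),(249,263)]];P=np.array(P)
print(P.round(4),"centre",P.mean(0).round(4))
for i in range(4):
    d=P[(i+1)%4]-P[i];print(np.linalg.norm(d).round(4),np.degrees(np.arctan2(d[1],d[0])).round(1))
a,b=[plane(w,p,.1) for p in[(313,160),(307,235)]];d=a-b;print("bar",a,b,np.degrees(np.arctan2(d[1],d[0])))
print("pts handle plane", plane(w,c,.09))
E
```

```text
wrist handle [ 293  152   29   95 1735] [308.13198847 202.56253602]
150 0 0; 160 303 320; 170 297 319; 180 302 317; 190 302 316; 200 301 315; 210 300 315; 220 294 320; 230 294 319; 240 293 319; 
scene handle [423 195  31  21 287] [438.59581882 204.54355401]
tri centroid (array([ 0.52971374, -0.27287318,  0.07893751]), np.float64(0.0017552696255691575))
[[ 0.5753 -0.3735  0.0645]
 [ 0.4455 -0.3453  0.0645]
 [ 0.4793 -0.1798  0.0645]
 [ 0.6126 -0.2082  0.0645]] centre [ 0.5282 -0.2767  0.0645]
0.1328 167.8
0.1689 78.5
0.1363 -12.0
0.1694 -102.7
bar [ 0.5179794  -0.31793615  0.1       ] [ 0.53592246 -0.24136875  0.1       ] -103.18889372652772
pts handle plane [ 0.52994097 -0.27421542  0.09      ]
```

```bash
python3 - <<'E'
from h import *
w=ld("w1.npz");sc=ld("scene0.npz");tp=ld("top0.npz")
print("front edge",[plane(w,p,0).round(3) for p in[(414,0),(424,190)]])
print("scene corner",[plane(sc,p,0).round(3) for p in[(507,205),(370,125),(380,280)]],"wrist yellow",plane(w,(70,105),.02).round(3),"wrist top mid",plane(w,(320,0),0).round(3))
go([.528,-.2765,.20],-102.1);go([.528,-.2765,.091],-102.1)
E
```

```text
front edge [array([ 0.378, -0.475,  0.   ]), array([ 0.381, -0.255,  0.   ])]
scene corner [array([ 0.422, -0.55 ,  0.   ]), array([ 1.149, -0.642,  0.   ]), array([0.478, 0.056, 0.   ])] wrist yellow [ 0.795 -0.419  0.02 ] wrist top mid [ 0.485 -0.491  0.   ]
shift [ 0.15  -0.095  1.284] turn [0.   0.   0.04] rows>= 2.6
shift [ 0.15  -0.096  2.374] turn [0.   0.   0.04] rows>= 4.8
```

```bash

python3 -m creep '[{"grip":0,"delta_pos":[0.15,-0.095,0.45],"rotation":[0,0,0.04]},{"grip":0,"delta_pos":[0.15,-0.095,0.9],"rotation":[0,0,0.04]},{"grip":0,"delta_pos":[0.15,-0.095,0.9],"rotation":[0,0,0.04]}]'
python3 -m creep '[{"grip":0,"delta_pos":[0,0,0.3],"rotation":[0,0,0]},{"grip":0,"delta_pos":[0,0,0.6],"rotation":[0,0,0]},{"grip":0,"delta_pos":[0,0,0.6],"rotation":[0,0,0]}]'
python3 - <<'E'
from h import *
from plant import ctrl
s=ctrl.snapshot("wrist");np.savez("w2.npz",**s);cv2.imwrite("pics/w2.png",s["color"][:,:,::-1])
go([.528,-.2765,.091],-102.1)
# edge check with scene at cabinet front
sc=ld("scene0.npz")
print([proj(sc,(.38,y,0)).round() for y in(-.1,.05,.2)])
E
```

```text
clock: 2.7
tool_pos: [0.5247, -0.2754, 0.2323]
orientation: [179.4, 0.1, -102.2]
force: [-0.3, -0.3, 0.0]
opening: 0.0874
gripper_force: 0.0
clock: 3.0
tool_pos: [0.5268, -0.2759, 0.1769]
orientation: [179.7, 0.0, -102.0]
force: [-0.0, -0.0, -0.4]
opening: 0.0874
gripper_force: 0.0
shift [-0.    -0.001  0.882] turn [ 0.001 -0.     0.002] rows>= 1.8
[array([440., 272.]), array([408., 297.]), array([372., 326.])]
```

View pics/w2.png

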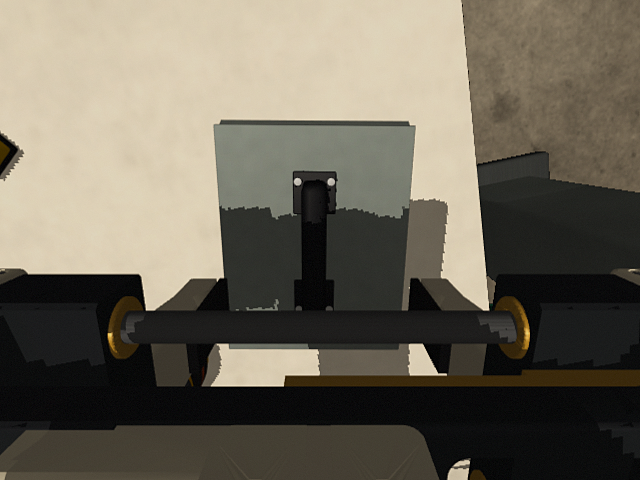

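The bar is centred between the jaws (col 315). The lid's far corners are at (215,125) and (414,125). I'll check the height by triangulating and descend part way.

```bash

python3 -m creep '[{"grip":0,"delta_pos":[0,0,0.3],"rotation":[0,0,0]},{"grip":0,"delta_pos":[0,0,0.55],"rotation":[0,0,0]},{"grip":0,"delta_pos":[0,0,0.55],"rotation":[0,0,0]}]'
python3 - <<'E'
from h import *
a,b=ld("w1.npz"),ld("w2.npz")
for p,q in[((253,114),(215,125)),((376,123),(414,125)),((301,154),(297,181)),((322,155),(332,181))]: print(tri(a,p,b,q))
go([.528,-.2765,.091],-102.1)
E
```

```text
clock: 3.35
tool_pos: [0.5278, -0.2763, 0.1234]
orientation: [179.9, -0.0, -101.9]
force: [0.0, 0.5, -0.4]
opening: 0.0875
gripper_force: 0.0
(array([ 0.57256283, -0.37182742,  0.08169475]), np.float64(0.0002490118871627747))
(array([ 0.44471447, -0.34571821,  0.06003422]), np.float64(0.0005896324006227863))
(array([ 0.53185966, -0.32471835,  0.05245661]), np.float64(0.0008027132437781981))
(array([ 0.50763839, -0.32040148,  0.06151762]), np.float64(0.0008060129027964374))
shift [ 0.002 -0.003  0.324] turn [ 0.001 -0.     0.003] rows>= 0.6
```

Mean height is about 0.064, which matches a seated lid (0.0645). Descend, grip and lift.

```bash

python3 -m creep '[{"grip":0,"delta_pos":[0,0,0.2],"rotation":[0,0,0]},{"grip":0,"delta_pos":[0,0,0.32],"rotation":[0,0,0]},{"grip":0,"delta_pos":[0,0,0.32],"rotation":[0,0,0]},{"grip":1,"delta_pos":[0,0,0.32],"rotation":[0,0,0]},{"grip":1,"delta_pos":[0,0,0.32],"rotation":[0,0,0]}]'
python3 -m creep '[{"grip":1,"delta_pos":[0,0,0],"rotation":[0,0,0]},{"grip":1,"delta_pos":[0,0,0],"rotation":[0,0,0]},{"grip":1,"delta_pos":[0,0,0],"rotation":[0,0,0]},{"grip":1,"delta_pos":[0,0,0],"rotation":[0,0,0]},{"grip":1,"delta_pos":[0,0,0],"rotation":[0,0,0]}]'
```

```text
clock: 3.85
tool_pos: [0.529, -0.2767, 0.093]
orientation: [-179.9, -0.0, -101.8]
force: [-0.2, -0.6, -0.1]
opening: 0.0766
gripper_force: 0.0
clock: 4.35
tool_pos: [0.5282, -0.2764, 0.0916]
orientation: [180.0, -0.0, -101.8]
force: [0.5, -0.5, 0.5]
opening: 0.0371
gripper_force: 0.0
```

```bash

python3 -m creep '[{"grip":1,"delta_pos":[0,0,0],"rotation":[0,0,0]},{"grip":1,"delta_pos":[0,0,0],"rotation":[0,0,0]},{"grip":1,"delta_pos":[0,0,0],"rotation":[0,0,0]},{"grip":1,"delta_pos":[0,0,0],"rotation":[0,0,0]},{"grip":1,"delta_pos":[0,0,0],"rotation":[0,0,0]}]'
python3 -m creep '[{"grip":1,"delta_pos":[0,0,-0.02],"rotation":[0,0,0]},{"grip":1,"delta_pos":[0,0,-0.1],"rotation":[0,0,0]},{"grip":1,"delta_pos":[0,0,-0.25],"rotation":[0,0,0]},{"grip":1,"delta_pos":[0,0,-0.5],"rotation":[0,0,0]},{"grip":1,"delta_pos":[0,0,-0.5],"rotation":[0,0,0]}]'
python3 - <<'E'
from h import *
from plant import ctrl
print(ctrl.get_obs()["joint_pos"])
go([.465,-.04,.16],-90);go([.465,-.04,.16])
E
```

```text
clock: 4.85
tool_pos: [0.5283, -0.2764, 0.0915]
orientation: [-180.0, -0.0, -101.8]
force: [0.0, -0.7, -1.3]
opening: 0.016
gripper_force: 30.0
clock: 5.35
tool_pos: [0.5301, -0.2771, 0.1454]
orientation: [-179.7, -0.0, -101.7]
force: [0.1, 0.7, -1.5]
opening: 0.0157
gripper_force: 30.0
[ -8.85788564  18.11188099 -17.40356997   0.07249854 -54.16714373
  -2.92908099]
shift [-2.189  1.12  -0.154] turn [-0.003 -0.001 -0.13 ] rows>= 4.9
shift [-2.189  1.12  -0.154] turn [-0.004 -0.     0.   ] rows>= 4.9
```

```bash

python3 -m creep '[{"grip":1,"delta_pos":[0.07,0.3,-0.1],"rotation":[0,0,0]},{"grip":1,"delta_pos":[0.13,0.6,-0.15],"rotation":[0,0,0]},{"grip":1,"delta_pos":[-0.1,0.75,-0.15],"rotation":[0,0,0]},{"grip":1,"delta_pos":[-0.5,0.83,-0.15],"rotation":[0,0,0]},{"grip":1,"delta_pos":[-0.9,0.91,-0.15],"rotation":[0,0,0]}]'
python3 -m creep '[{"grip":1,"delta_pos":[-0.3,0.04,0],"rotation":[0,0,0]},{"grip":1,"delta_pos":[-0.6,0.09,0],"rotation":[0,0,0]},{"grip":1,"delta_pos":[-0.9,0.14,0],"rotation":[0,0,0]},{"grip":1,"delta_pos":[-0.9,0.14,0],"rotation":[0,0,-0.06]},{"grip":1,"delta_pos":[-0.9,0.14,0],"rotation":[0,0,-0.13]}]'
python3 - <<'E'
from h import *
go([.465,-.04,.06],-90)
E
```

```text
clock: 5.85
tool_pos: [0.4567, -0.1691, 0.1567]
orientation: [-180.0, 0.0, -101.9]
force: [1.4, 0.5, -1.6]
opening: 0.016
gripper_force: 30.0
clock: 6.35
tool_pos: [0.462, -0.0777, 0.1567]
orientation: [-180.0, 0.0, -89.8]
force: [-0.1, -1.0, -1.7]
opening: 0.0157
gripper_force: 30.0
shift [-0.377 -0.031  0.967] turn [-0.     0.     0.003] rows>= 2.1
```

```bash

python3 -m creep '[{"grip":1,"delta_pos":[-0.38,-0.03,0],"rotation":[0,0,0]},{"grip":1,"delta_pos":[-0.38,-0.03,0.3],"rotation":[0,0,0]},{"grip":1,"delta_pos":[-0.38,-0.03,0.6],"rotation":[0,0,0]},{"grip":1,"delta_pos":[-0.38,-0.03,0.9],"rotation":[0,0,0]},{"grip":1,"delta_pos":[-0.38,-0.03,0.97],"rotation":[0,0,0]}]'
python3 -m creep '[{"grip":1,"delta_pos":[0,0,0.02],"rotation":[0,0,0]},{"grip":1,"delta_pos":[0,0,0.04],"rotation":[0,0,0]},{"grip":1,"delta_pos":[0,0,0.06],"rotation":[0,0,0]},{"grip":1,"delta_pos":[0,0,0.08],"rotation":[0,0,0]},{"grip":1,"delta_pos":[0,0,0.08],"rotation":[0,0,0]}]'
```

```text
clock: 6.85
tool_pos: [0.463, -0.0412, 0.0571]
orientation: [179.7, -0.1, -90.1]
force: [-0.5, -0.1, -2.3]
opening: 0.0159
gripper_force: 30.0
clock: 7.35
tool_pos: [0.4655, -0.0408, 0.052]
orientation: [-179.9, 0.0, -90.1]
force: [0.6, -0.8, -2.2]
opening: 0.016
gripper_force: 30.0
```

```bash

python3 -m creep '[{"grip":1,"delta_pos":[0,0,0.01],"rotation":[0,0,0]},{"grip":1,"delta_pos":[0,0,0.02],"rotation":[0,0,0]},{"grip":1,"delta_pos":[0,0,0.02],"rotation":[0,0,0]}]'
```

```text
clock: 7.65
tool_pos: [0.4655, -0.0407, 0.05]
orientation: [-180.0, 0.0, -90.1]
force: [-1.8, 0.9, 3.2]
opening: 0.0158
gripper_force: 30.0
```

```bash

python3 -m creep '[{"grip":0,"delta_pos":[0,0,0],"rotation":[0,0,0]},{"grip":0,"delta_pos":[0,0,0],"rotation":[0,0,0]},{"grip":0,"delta_pos":[0,0,0],"rotation":[0,0,0]},{"grip":0,"delta_pos":[0,0,0],"rotation":[0,0,0]},{"grip":0,"delta_pos":[0,0,0],"rotation":[0,0,0]}]'
python3 -m creep '[{"grip":0,"delta_pos":[0,0,-0.3],"rotation":[0,0,0]},{"grip":0,"delta_pos":[0,0,-0.7],"rotation":[0,0,0]},{"grip":0,"delta_pos":[0,0,-1],"rotation":[0,0,0]},{"grip":0,"delta_pos":[0,0,-1],"rotation":[0,0,0]}]'
python3 -m creep '[{"grip":0,"delta_pos":[0,0,-0.4],"rotation":[0,0,0]},{"grip":0,"delta_pos":[0,0,-0.8],"rotation":[0,0,0]},{"grip":0,"delta_pos":[0,0,-1],"rotation":[0,0,0]},{"grip":0,"delta_pos":[0,0,-1],"rotation":[0,0,0]}]'
python3 - <<'E'
from h import *
go([.465,.22,.28],-90)
E
```

```text
clock: 8.15
tool_pos: [0.4653, -0.0408, 0.0495]
orientation: [180.0, -0.0, -90.1]
force: [0.1, 0.4, 0.1]
opening: 0.0505
gripper_force: 0.0
clock: 8.55
tool_pos: [0.4678, -0.0403, 0.1537]
orientation: [-179.6, 0.1, -90.0]
force: [-0.1, 0.2, -0.5]
opening: 0.0824
gripper_force: 0.0
clock: 8.95
tool_pos: [0.4668, -0.0405, 0.2524]
orientation: [-179.7, 0.1, -90.1]
force: [0.9, 0.5, -0.7]
opening: 0.0877
gripper_force: 0.0
shift [-2.605  0.019 -0.274] turn [-0.003  0.001 -0.001] rows>= 5.2
```

```bash

python3 -m creep '[{"grip":0,"delta_pos":[-0.45,0,0],"rotation":[0,0,0]},{"grip":0,"delta_pos":[-0.9,0,-0.1],"rotation":[0,0,0]},{"grip":0,"delta_pos":[-0.9,0,-0.1],"rotation":[0,0,0]}]'
python3 -m creep '[{"grip":0,"delta_pos":[-0.45,0,0],"rotation":[0,0,0]},{"grip":0,"delta_pos":[-0.9,0,-0.1],"rotation":[0,0,0]},{"grip":0,"delta_pos":[-0.9,0,-0.1],"rotation":[0,0,0]}]'
python3 -m creep '[{"grip":0,"delta_pos":[-0.45,0,0],"rotation":[0,0,0]},{"grip":0,"delta_pos":[-0.9,0,-0.1],"rotation":[0,0,0]},{"grip":0,"delta_pos":[-0.9,0,-0.1],"rotation":[0,0,0]},{"grip":0,"delta_pos":[-0.9,0,-0.1],"rotation":[0,0,0]}]'
python3 - <<'E'
from h import *
from plant import ctrl
s=ctrl.snapshot("wrist");np.savez("w3.npz",**s);cv2.imwrite("pics/w3.png",s["color"][:,:,::-1])
k,l,st,c=cv2.connectedComponentsWithStats(yellow(s))
for i in range(1,k):
    if st[i,4]>200: print(st[i],c[i],plane(s,c[i],.03))
print(proj(s,(.517,.208,.03)))
E
```

```text
clock: 9.25
tool_pos: [0.4658, 0.0527, 0.2595]
orientation: [-180.0, 0.0, -89.9]
force: [1.0, -0.4, -0.2]
opening: 0.0878
gripper_force: 0.0
clock: 9.55
tool_pos: [0.4659, 0.1428, 0.2692]
orientation: [-180.0, 0.0, -89.9]
force: [0.0, -0.0, -0.3]
opening: 0.0877
gripper_force: 0.0
clock: 9.95
tool_pos: [0.4652, 0.2295, 0.2782]
orientation: [179.9, -0.1, -90.0]
force: [-1.0, 0.2, -1.1]
opening: 0.0877
gripper_force: 0.0
[ 232  146   70   77 2250] [271.06444444 181.99111111] [0.51595142 0.19579833 0.03      ]
[  57  220   85   56 1205] [ 97.10373444 242.0473029 ] [0.71542512 0.26329137 0.03      ]
[108 303  12  53 232] [112.35344828 331.67672414] [0.71554238 0.37656313 0.03      ]
[516 302  14  54 293] [524.11604096 329.72354949] [0.21378122 0.37434693 0.03      ]
[270.49612018 193.24927519]
```

View pics/w3.png

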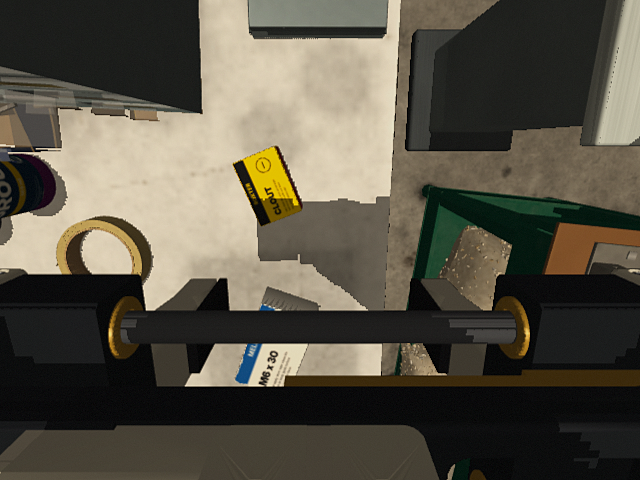

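The yellow box has top corners at about (233,163), (276,146), (302,207) and (262,225). The lid's flat skirt is at the top edge of the picture (318,20), and the big box is at (275,340).

```bash
cat >> h.py <<'E'
def boxrect(s,x0,y0,x1,y1,z=.03):
    im=s["color"];h=cv2.cvtColor(im,cv2.COLOR_RGB2HSV);m=np.zeros(im.shape[:2],np.uint8)
    m[y0:y1,x0:x1]=((h[y0:y1,x0:x1,1]>120)|(h[y0:y1,x0:x1,2]<50))*255
    m=cv2.morphologyEx(m,cv2.MORPH_OPEN,np.ones((3,3)))
    k,l,st,c=cv2.connectedComponentsWithStats(m);i=1+np.argmax(st[1:,4])
    q=cv2.findContours((l==i).astype(np.uint8),0,2)[0][0];b=cv2.boxPoints(cv2.minAreaRect(q))
    P=np.array([plane(s,p,z) for p in b]);d=P[1]-P[0],P[2]-P[1]
    print("px",b.round(0).tolist(),"centre",P.mean(0).round(4),[(np.linalg.norm(v).round(4),np.degrees(np.arctan2(v[1],v[0])).round(1)) for v in d]);return b
E
python3 - <<'E'
from h import *
s=ld("w3.npz");boxrect(s,220,135,315,240)
go([.516,.20,.18],-90)
E
```

```text
px [[231.0, 163.0], [276.0, 144.0], [304.0, 209.0], [259.0, 228.0]] centre [0.5197 0.2011 0.03  ] [(np.float64(0.0524), np.float64(-158.1)), (np.float64(0.075), np.float64(112.1))]
shift [ 0.285 -0.51   0.982] turn [ 0.001 -0.001 -0.001] rows>= 2.3
```

```bash

python3 -m creep '[{"grip":0,"delta_pos":[0.14,-0.27,0.3],"rotation":[0,0,-0.08]},{"grip":0,"delta_pos":[0.28,-0.54,0.6],"rotation":[0,0,-0.16]},{"grip":0,"delta_pos":[0.28,-0.54,0.98],"rotation":[0,0,-0.244]},{"grip":0,"delta_pos":[0.28,-0.54,0.98],"rotation":[0,0,-0.244]}]'
python3 - <<'E'
from h import *
from plant import ctrl
s=ctrl.snapshot("wrist");np.savez("w4.npz",**s)
print([proj(s,(x,y,.03)).round() for x,y in[(.4815,.2255),(.509,.157),(.558,.177),(.53,.2455)]])
p=proj(s,(.5197,.2011,.03)).astype(int);b=boxrect(s,180,110,460,300)
go([.519,.2005,.027],-68)
im=s["color"][:,:,::-1].copy();cv2.imwrite("pics/w4.png",im)
E
```

```text
clock: 10.4
tool_pos: [0.517, 0.1973, 0.1761]
orientation: [179.4, -0.1, -68.2]
force: [-1.4, 0.7, 0.8]
opening: 0.0877
gripper_force: 0.0
[array([342., 280.]), array([343., 194.]), array([278., 194.]), array([281., 280.])]
px [[279.0, 190.0], [340.0, 190.0], [340.0, 280.0], [279.0, 280.0]] centre [0.5213 0.2001 0.03  ] [(np.float64(0.0489), np.float64(-158.3)), (np.float64(0.0773), np.float64(112.7))]
shift [-0.018 -0.023  1.524] turn [ 0.004 -0.001 -0.005] rows>= 3.0
```

View pics/w4.png

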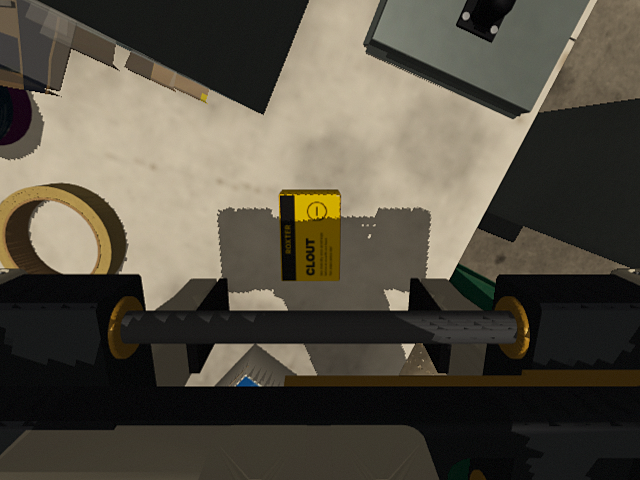

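The box is now square to the jaws, with its top face spanning (280–340, 195–280). Two wrist views agree on z≈0.03 and on a 50×75 mm size.

```bash

python3 -m creep '[{"grip":0,"delta_pos":[-0.02,-0.02,0.4],"rotation":[0,0,0]},{"grip":0,"delta_pos":[-0.02,-0.02,0.8],"rotation":[0,0,0]},{"grip":0,"delta_pos":[-0.02,-0.02,0.9],"rotation":[0,0,0]},{"grip":0,"delta_pos":[-0.02,-0.02,0.9],"rotation":[0,0,0]}]'
python3 - <<'E'
from h import *
a,b=ld("w3.npz"),ld("w4.npz")
for p,q in[((231,163),(279,196)),((276,145),(340,195)),((303,208),(340,280)),((260,227),(280,280))]:
    for qq in (q,):print(tri(a,p,b,qq))
for p,q in[((276,145),(279,196)),((303,208),(340,196)),((260,227),(340,280)),((231,163),(280,280))]:print(tri(a,p,b,q))
go([.520,.2005,.027],-68)
E
```

```text
clock: 10.85
tool_pos: [0.5206, 0.2035, 0.0921]
orientation: [179.9, -0.0, -68.2]
force: [-0.0, 0.3, 0.7]
opening: 0.0874
gripper_force: 0.0
(array([0.55580526, 0.17557954, 0.04049646]), np.float64(0.0009853809765050868))
(array([0.51026421, 0.15816614, 0.02638046]), np.float64(0.0023139211845864607))
(array([0.48229291, 0.22533531, 0.03005207]), np.float64(0.0024096811999404152))
(array([0.53066434, 0.24660212, 0.02684421]), np.float64(8.389179415367164e-05))
(array([0.53306783, 0.16724862, 0.02959805]), np.float64(0.05115839218434931))
(array([0.49568657, 0.19232948, 0.02606163]), np.float64(0.07024778937696177))
(array([0.50833151, 0.20710592, 0.13243974]), np.float64(0.030372903351610952))
(array([0.5300992 , 0.17501125, 0.18399097]), np.float64(0.022202854887182648))
shift [0.025 0.016 0.651] turn [ 0.001 -0.    -0.002] rows>= 1.3
```

Tri corners average z=0.031, centre (0.520,0.201). Grasp and lift.

```bash

python3 -m creep '[{"grip":0,"delta_pos":[0.02,0.015,0.3],"rotation":[0,0,0]},{"grip":0,"delta_pos":[0.02,0.015,0.55],"rotation":[0,0,0]},{"grip":0,"delta_pos":[0.02,0.015,0.65],"rotation":[0,0,0]},{"grip":0,"delta_pos":[0.02,0.015,0.65],"rotation":[0,0,0]},{"grip":1,"delta_pos":[0.02,0.015,0.65],"rotation":[0,0,0]}]'
python3 -m creep '[{"grip":1,"delta_pos":[0,0,0],"rotation":[0,0,0]},{"grip":1,"delta_pos":[0,0,0],"rotation":[0,0,0]},{"grip":1,"delta_pos":[0,0,0],"rotation":[0,0,0]},{"grip":1,"delta_pos":[0,0,0],"rotation":[0,0,0]},{"grip":1,"delta_pos":[0,0,0],"rotation":[0,0,0]}]'
python3 -m creep '[{"grip":1,"delta_pos":[0,0,0],"rotation":[0,0,0]},{"grip":1,"delta_pos":[0,0,0],"rotation":[0,0,0]}]'
```

```text
clock: 11.35
tool_pos: [0.5212, 0.2022, 0.0284]
orientation: [-179.9, 0.0, -68.1]
force: [0.4, -0.5, 0.6]
opening: 0.0834
gripper_force: 0.0
clock: 11.85
tool_pos: [0.5203, 0.2015, 0.0269]
orientation: [-180.0, 0.0, -68.1]
force: [-0.7, 0.1, 2.6]
opening: 0.0498
gripper_force: 30.0
clock: 12.05
tool_pos: [0.5204, 0.2015, 0.0269]
orientation: [-180.0, 0.0, -68.1]
force: [-0.9, 1.0, 4.7]
opening: 0.05
gripper_force: 30.0
```

```bash

python3 -m creep '[{"grip":1,"delta_pos":[0,0,-0.1],"rotation":[0,0,0]},{"grip":1,"delta_pos":[0,0,-0.3],"rotation":[0,0,0]},{"grip":1,"delta_pos":[0,0,-0.6],"rotation":[0,0,0]},{"grip":1,"delta_pos":[0,0,-0.95],"rotation":[0,0,0]},{"grip":1,"delta_pos":[-0.1,0.25,-1],"rotation":[0,0,0]}]'
python3 -m creep '[{"grip":1,"delta_pos":[-0.1,0.25,-0.2],"rotation":[0,0,0]},{"grip":1,"delta_pos":[-0.18,0.45,-0.5],"rotation":[0,0,0]},{"grip":1,"delta_pos":[-0.18,0.45,-0.8],"rotation":[0,0,0]},{"grip":1,"delta_pos":[-0.18,0.45,-0.8],"rotation":[0,0,0]}]'
python3 -m creep '[{"grip":1,"delta_pos":[0.25,0.1,0],"rotation":[0,0,0]},{"grip":1,"delta_pos":[0.6,0.25,0],"rotation":[0,0,0]},{"grip":1,"delta_pos":[0.9,0.37,0],"rotation":[0,0,0]}]'
python3 -m creep '[{"grip":1,"delta_pos":[0.4,0.16,0],"rotation":[0,0,0]},{"grip":1,"delta_pos":[0.8,0.32,0],"rotation":[0,0,0]},{"grip":1,"delta_pos":[0.9,0.36,0],"rotation":[0,0,0]}]'
python3 -m creep '[{"grip":1,"delta_pos":[0.4,0.16,0],"rotation":[0,0,0]},{"grip":1,"delta_pos":[0.8,0.32,0],"rotation":[0,0,0]},{"grip":1,"delta_pos":[0.9,0.36,0],"rotation":[0,0,0]}]'
python3 - <<'E'
from h import *
go([.528,-.2765,.2]);go([.528,-.2765,.2],-12.1)
E
```

```text
clock: 12.55
tool_pos: [0.4967, 0.203, 0.1306]
orientation: [-179.6, 0.1, -68.1]
force: [-0.1, 1.1, -3.3]
opening: 0.0501
gripper_force: 30.0
clock: 12.95
tool_pos: [0.4456, 0.2023, 0.2109]
orientation: [-179.6, 0.1, -68.0]
force: [1.1, 0.5, -2.6]
opening: 0.0501
gripper_force: 30.0
clock: 13.25
tool_pos: [0.4426, 0.1023, 0.2056]
orientation: [179.9, 0.0, -68.1]
force: [-0.1, 0.3, -3.3]
opening: 0.0498
gripper_force: 30.0
clock: 13.55
tool_pos: [0.4423, 0.0037, 0.2056]
orientation: [179.8, 0.0, -68.3]
force: [-0.8, 0.4, -3.0]
opening: 0.0501
gripper_force: 30.0
clock: 13.85
tool_pos: [0.4429, -0.0927, 0.2057]
orientation: [179.9, 0.0, -68.3]
force: [-1.6, -0.2, -3.5]
opening: 0.0498
gripper_force: 30.0
shift [ 2.023 -0.111  0.055] turn [0.001 0.    0.   ] rows>= 4.1
shift [ 2.023 -0.111  0.055] turn [ 0.001  0.001 -0.624] rows>= 6.5
```

```bash

python3 -m creep '[{"grip":1,"delta_pos":[0.35,-0.02,0],"rotation":[0,0,0]},{"grip":1,"delta_pos":[0.75,-0.04,0],"rotation":[0,0,0]},{"grip":1,"delta_pos":[1,-0.05,0],"rotation":[0,0,0]}]'
python3 -m creep '[{"grip":1,"delta_pos":[0.4,-0.02,0],"rotation":[0,0,0]},{"grip":1,"delta_pos":[0.8,-0.04,0],"rotation":[0,0,-0.08]},{"grip":1,"delta_pos":[1,-0.05,0],"rotation":[0,0,-0.16]},{"grip":1,"delta_pos":[1,-0.05,0],"rotation":[0,0,-0.25]},{"grip":1,"delta_pos":[1,-0.05,0],"rotation":[0,0,-0.34]}]'
python3 -m creep '[{"grip":1,"delta_pos":[0,0,0],"rotation":[0,0,-0.08]},{"grip":1,"delta_pos":[0,0,0],"rotation":[0,0,-0.16]},{"grip":1,"delta_pos":[0,0,0],"rotation":[0,0,-0.24]},{"grip":1,"delta_pos":[0,0,0],"rotation":[0,0,-0.28]},{"grip":1,"delta_pos":[0,0,0],"rotation":[0,0,-0.28]}]'
python3 - <<'E'
from h import *
from plant import ctrl
s=ctrl.snapshot("wrist");np.savez("w5.npz",**s);cv2.imwrite("pics/w5.png",s["color"][:,:,::-1])
go([.528,-.2765,.1],-12.1)
R=Ro.from_euler("z",-12.1,degrees=True).as_matrix()
for a,b in[(1,1),(1,-1),(-1,-1),(-1,1)]: print(proj(s,np.array([.528,-.2765,.062])+R@[a*.0625,b*.08,0]).round())
E
```

```text
clock: 14.15
tool_pos: [0.4865, -0.1824, 0.2058]
orientation: [179.9, 0.0, -68.2]
force: [-0.3, 0.8, -3.2]
opening: 0.0498
gripper_force: 30.0
clock: 14.65
tool_pos: [0.5275, -0.2721, 0.2048]
orientation: [180.0, 0.2, -37.3]
force: [-0.1, 0.9, -2.8]
opening: 0.0496
gripper_force: 30.0
clock: 15.15
tool_pos: [0.5276, -0.2713, 0.2055]
orientation: [-180.0, 0.1, -12.3]
force: [-0.0, -0.2, -3.2]
opening: 0.0501
gripper_force: 30.0
shift [0.016 0.05  1.057] turn [-0.     0.001 -0.004] rows>= 2.1
[219. 154.]
[426. 154.]
[414. 302.]
[230. 302.]
```

View pics/w5.png

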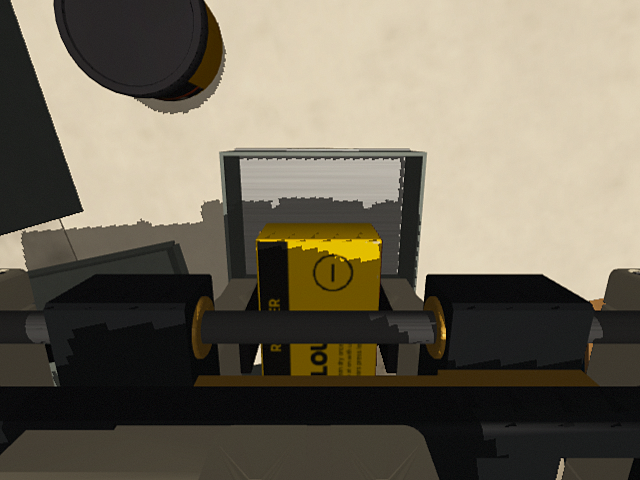

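The open, empty tin's rim corners are at (221,153) and (426,152), within 2 px of prediction. The held box is at (320,300). Lower it into the tin.

```bash

python3 -m creep '[{"grip":1,"delta_pos":[0.015,0.05,0.2],"rotation":[0,0,0]},{"grip":1,"delta_pos":[0.015,0.05,0.5],"rotation":[0,0,0]},{"grip":1,"delta_pos":[0.015,0.05,0.8],"rotation":[0,0,0]},{"grip":1,"delta_pos":[0.015,0.05,1],"rotation":[0,0,0]},{"grip":1,"delta_pos":[0.015,0.05,1],"rotation":[0,0,0]}]'
python3 -m creep '[{"grip":1,"delta_pos":[0,0,0.15],"rotation":[0,0,0]},{"grip":1,"delta_pos":[0,0,0.35],"rotation":[0,0,0]},{"grip":1,"delta_pos":[0,0,0.55],"rotation":[0,0,0]},{"grip":1,"delta_pos":[0,0,0.65],"rotation":[0,0,0]},{"grip":1,"delta_pos":[0,0,0.65],"rotation":[0,0,0]}]'
python3 - <<'E'
from h import *
go([.528,-.2765,.03],-12.1)
E
```

```text
clock: 15.7
tool_pos: [0.5261, -0.2763, 0.1031]
orientation: [-180.0, 0.4, -12.5]
force: [-1.2, -0.2, -3.7]
opening: 0.0501
gripper_force: 30.0
clock: 16.2
tool_pos: [0.528, -0.2769, 0.041]
orientation: [180.0, 0.1, -12.4]
force: [-0.2, -0.0, -4.2]
opening: 0.0498
gripper_force: 30.0
shift [-0.001 -0.004  0.11 ] turn [ 0.     0.001 -0.003] rows>= 0.2
```

```bash

python3 -m creep '[{"grip":1,"delta_pos":[0,0,0.03],"rotation":[0,0,0]},{"grip":1,"delta_pos":[0,0,0.06],"rotation":[0,0,0]},{"grip":1,"delta_pos":[0,0,0.08],"rotation":[0,0,0]},{"grip":1,"delta_pos":[0,0,0.09],"rotation":[0,0,0]},{"grip":1,"delta_pos":[0,0,0.09],"rotation":[0,0,0]}]'
```

```text
clock: 16.7
tool_pos: [0.5284, -0.277, 0.0327]
orientation: [180.0, -0.0, -12.3]
force: [-0.4, 0.9, -2.8]
opening: 0.05
gripper_force: 30.0
```

```bash

python3 -m creep '[{"grip":1,"delta_pos":[0,0,0.01],"rotation":[0,0,0]},{"grip":1,"delta_pos":[0,0,0.02],"rotation":[0,0,0]},{"grip":1,"delta_pos":[0,0,0.02],"rotation":[0,0,0]}]'
```

```text
clock: 17.0
tool_pos: [0.5282, -0.277, 0.0304]
orientation: [-180.0, 0.0, -12.3]
force: [-1.3, 0.0, -3.0]
opening: 0.05
gripper_force: 30.0
```

```bash

python3 -m creep '[{"grip":1,"delta_pos":[0,0,0.005],"rotation":[0,0,0]},{"grip":1,"delta_pos":[0,0,0.01],"rotation":[0,0,0]},{"grip":1,"delta_pos":[0,0,0.01],"rotation":[0,0,0]}]'
```

```text
clock: 17.3
tool_pos: [0.5284, -0.277, 0.0299]
orientation: [180.0, -0.0, -12.3]
force: [-1.3, 0.4, 1.7]
opening: 0.0497
gripper_force: 30.0
```

Contact with the tin floor. Release with the jaws partly open, then rise.

```bash

python3 -m creep '[{"grip":0.2,"delta_pos":[0,0,0],"rotation":[0,0,0]},{"grip":0.2,"delta_pos":[0,0,0],"rotation":[0,0,0]},{"grip":0.2,"delta_pos":[0,0,0],"rotation":[0,0,0]},{"grip":0.2,"delta_pos":[0,0,0],"rotation":[0,0,0]},{"grip":0.2,"delta_pos":[0,0,0],"rotation":[0,0,0]}]'
python3 -m creep '[{"grip":0.2,"delta_pos":[0,0,-0.1],"rotation":[0,0,0]},{"grip":0.2,"delta_pos":[0,0,-0.4],"rotation":[0,0,0]},{"grip":0.2,"delta_pos":[0,0,-0.7],"rotation":[0,0,0]},{"grip":0.2,"delta_pos":[0,0,-1],"rotation":[0,0,0]}]'
python3 -m creep '[{"grip":0,"delta_pos":[0,0,-0.4],"rotation":[0,0,0]},{"grip":0,"delta_pos":[0,0,-0.8],"rotation":[0,0,0]},{"grip":0,"delta_pos":[0,0,-1],"rotation":[0,0,0]},{"grip":0,"delta_pos":[0,0,-1],"rotation":[0,0,0]}]'
python3 - <<'E'
from h import *
from plant import ctrl
s=ctrl.snapshot("wrist");np.savez("w6.npz",**s)
t=ctrl.snapshot("scene");np.savez("sc2.npz",**t)
a=s["color"][:,:,::-1][60:340,140:500];b=cv2.resize(t["color"][150:300,330:520,::-1],(440,347),interpolation=3)
o=np.zeros((347,800,3),np.uint8);o[:280,:360]=a;o[:,360:]=b;cv2.imwrite("pics/c6.png",o)
go([.4655,-.0408,.2],-90.1)
E
```

```text
clock: 17.8
tool_pos: [0.5284, -0.277, 0.0296]
orientation: [180.0, -0.0, -12.3]
force: [-0.1, -0.1, 0.9]
opening: 0.0699
gripper_force: 0.0
clock: 18.2
tool_pos: [0.5282, -0.2771, 0.1313]
orientation: [180.0, -0.0, -12.3]
force: [-0.2, 0.1, 0.7]
opening: 0.0703
gripper_force: 0.0
clock: 18.6
tool_pos: [0.5299, -0.2776, 0.2345]
orientation: [180.0, -0.4, -12.3]
force: [0.2, 0.8, 0.0]
opening: 0.0868
gripper_force: 0.0
shift [-1.118 -2.172  0.303] turn [-0.001 -0.001  0.864] rows>= 9.1
```

View pics/c6.png

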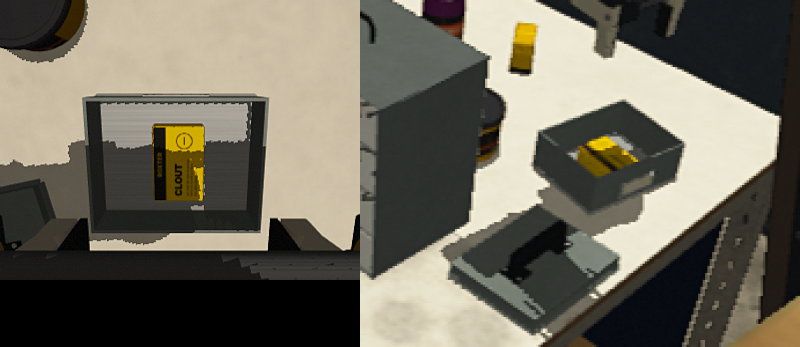

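The box lies flat in the tin and the lid is right way up on the table. The rim's corners in full wrist pixels are (223,156), (409,156), (402,293) and (230,292). Now back to the lid.

```bash

python3 - <<'E'
from h import *
s=ld("w6.npz");P=np.array([plane(s,p,.062) for p in[(223,156),(409,156),(402,293),(230,292)]])
print(P.round(4),P.mean(0).round(4))
for i in range(4):
    d=P[(i+1)%4]-P[i];print(np.linalg.norm(d).round(4),np.degrees(np.arctan2(d[1],d[0])).round(1))
E
python3 -m creep '[{"grip":0,"delta_pos":[0,0,0],"rotation":[0,0,0.09]},{"grip":0,"delta_pos":[0,0,0],"rotation":[0,0,0.18]},{"grip":0,"delta_pos":[0,0,0],"rotation":[0,0,0.27]},{"grip":0,"delta_pos":[0,0,0],"rotation":[0,0,0.36]},{"grip":0,"delta_pos":[0,0,0],"rotation":[0,0,0.44]}]'
python3 -m creep '[{"grip":0,"delta_pos":[0,0,0],"rotation":[0,0,0.09]},{"grip":0,"delta_pos":[0,0,0],"rotation":[0,0,0.18]},{"grip":0,"delta_pos":[0,0,0],"rotation":[0,0,0.27]},{"grip":0,"delta_pos":[0,0,0],"rotation":[0,0,0.36]},{"grip":0,"delta_pos":[0,0,0],"rotation":[0,0,0.42]}]'
python3 -m creep '[{"grip":0,"delta_pos":[-0.2,0.35,0],"rotation":[0,0,0]},{"grip":0,"delta_pos":[-0.5,0.63,0],"rotation":[0,0,0]},{"grip":0,"delta_pos":[-0.95,0.63,0],"rotation":[0,0,0]}]'
python3 -m creep '[{"grip":0,"delta_pos":[-0.45,0,0],"rotation":[0,0,0]},{"grip":0,"delta_pos":[-0.9,0,0],"rotation":[0,0,0]},{"grip":0,"delta_pos":[-0.9,0,0],"rotation":[0,0,0]},{"grip":0,"delta_pos":[-0.9,0,0],"rotation":[0,0,0]}]'
python3 - <<'E'
from h import *
go([.4655,-.0408,.13],-90.1)
E
```

```text
[[ 0.6083 -0.2132  0.062 ]
 [ 0.5745 -0.3689  0.062 ]
 [ 0.4504 -0.3437  0.062 ]
 [ 0.4863 -0.1845  0.062 ]] [ 0.5299 -0.2776  0.062 ]
0.1593 -102.3
0.1266 168.5
0.1632 77.3
0.1254 -13.3
clock: 19.2
tool_pos: [0.5276, -0.2768, 0.2281]
orientation: [179.9, 0.1, -52.3]
force: [-0.5, 0.2, 0.1]
opening: 0.0876
gripper_force: 0.0
clock: 19.7
tool_pos: [0.5275, -0.2768, 0.2281]
orientation: [179.8, 0.0, -90.1]
force: [0.3, 0.4, 0.2]
opening: 0.0873
gripper_force: 0.0
clock: 20.0
tool_pos: [0.4611, -0.1825, 0.2281]
orientation: [179.8, 0.0, -89.9]
force: [2.9, 0.2, 1.2]
opening: 0.0875
gripper_force: 0.0
clock: 20.4
tool_pos: [0.464, -0.0913, 0.2289]
orientation: [179.9, -0.0, -89.6]
force: [-0.2, -1.0, 0.5]
opening: 0.0875
gripper_force: 0.0
shift [-0.505 -0.021  0.989] turn [ 0.001 -0.     0.006] rows>= 2.2
```

```bash

python3 -m creep '[{"grip":0,"delta_pos":[-0.4,-0.02,0.2],"rotation":[0,0,0.006]},{"grip":0,"delta_pos":[-0.51,-0.02,0.6],"rotation":[0,0,0.006]},{"grip":0,"delta_pos":[-0.51,-0.02,0.99],"rotation":[0,0,0.006]},{"grip":0,"delta_pos":[-0.51,-0.02,0.99],"rotation":[0,0,0.006]}]'
python3 - <<'E'
from h import *
from plant import ctrl
s=ctrl.snapshot("wrist");np.savez("w7.npz",**s)
g=cv2.cvtColor(s["color"],cv2.COLOR_RGB2GRAY)
for y in(195,205,215,225,235,245):
    x=np.where(g[y,270:360]<38)[0]+270;print(y,x.min(),x.max(),end="; ")
print([proj(s,(.4655+d,-.0408-.03,.058)).round(1) for d in(.008,-.008)])
go([.4655,-.0408,.0497],-90.1)
E
```

```text
clock: 20.8
tool_pos: [0.4624, -0.0429, 0.1259]
orientation: [179.4, -0.1, -90.4]
force: [-1.1, 0.2, -0.1]
opening: 0.0878
gripper_force: 0.0
195 291 327; 205 291 333; 215 291 333; 225 299 325; 235 299 325; 245 299 325; [array([298.2, 223. ]), array([325.1, 222.8])]
shift [-0.022 -0.016  0.79 ] turn [ 0.004 -0.001 -0.003] rows>= 1.6
```

The bar's columns 299–325 match the prediction of 298–325, so the lid hasn't moved. Descend and grip.

```bash

python3 -m creep '[{"grip":0,"delta_pos":[-0.02,-0.016,0.3],"rotation":[0,0,-0.003]},{"grip":0,"delta_pos":[-0.02,-0.016,0.6],"rotation":[0,0,-0.003]},{"grip":0,"delta_pos":[-0.02,-0.016,0.78],"rotation":[0,0,-0.003]},{"grip":0,"delta_pos":[-0.02,-0.016,0.78],"rotation":[0,0,-0.003]},{"grip":1,"delta_pos":[-0.02,-0.016,0.78],"rotation":[0,0,-0.003]}]'
python3 -m creep '[{"grip":1,"delta_pos":[0,0,0],"rotation":[0,0,0]},{"grip":1,"delta_pos":[0,0,0],"rotation":[0,0,0]},{"grip":1,"delta_pos":[0,0,0],"rotation":[0,0,0]},{"grip":1,"delta_pos":[0,0,0],"rotation":[0,0,0]},{"grip":1,"delta_pos":[0,0,0],"rotation":[0,0,0]}]'
python3 -m creep '[{"grip":1,"delta_pos":[0,0,0],"rotation":[0,0,0]},{"grip":1,"delta_pos":[0,0,0],"rotation":[0,0,0]},{"grip":1,"delta_pos":[0,0,0],"rotation":[0,0,0]},{"grip":1,"delta_pos":[0,0,0],"rotation":[0,0,0]},{"grip":1,"delta_pos":[0,0,0],"rotation":[0,0,0]}]'
python3 -m creep '[{"grip":1,"delta_pos":[0,0,0],"rotation":[0,0,0]},{"grip":1,"delta_pos":[0,0,-0.05],"rotation":[0,0,0]},{"grip":1,"delta_pos":[0,0,-0.3],"rotation":[0,0,0]},{"grip":1,"delta_pos":[0,0,-0.6],"rotation":[0,0,0]},{"grip":1,"delta_pos":[0,0,-1],"rotation":[0,0,0]}]'
python3 - <<'E'
from h import *
go([.528,-.2768,.15])
E
```

```text
clock: 21.35
tool_pos: [0.469, -0.0397, 0.054]
orientation: [-179.9, -0.0, -90.0]
force: [1.8, -0.1, -0.1]
opening: 0.0837
gripper_force: 0.0
clock: 21.85
tool_pos: [0.4679, -0.0392, 0.0528]
orientation: [-180.0, 0.0, -90.0]
force: [-0.8, -0.0, 0.4]
opening: 0.0453
gripper_force: 0.0
clock: 22.35
tool_pos: [0.4675, -0.0394, 0.0524]
orientation: [180.0, -0.0, -90.0]
force: [-1.3, -1.0, 0.5]
opening: 0.016
gripper_force: 30.0
clock: 22.85
tool_pos: [0.4667, -0.0396, 0.1527]
orientation: [179.8, -0.0, -90.0]
force: [0.3, -0.6, -1.3]
opening: 0.0157
gripper_force: 30.0
shift [ 2.372 -0.613  0.027] turn [ 0.002 -0.    -0.   ] rows>= 4.9
```

```bash

python3 -m creep '[{"grip":1,"delta_pos":[0.2,0,0],"rotation":[0,0,0]},{"grip":1,"delta_pos":[0.6,0,0],"rotation":[0,0,0]},{"grip":1,"delta_pos":[0.98,-0.05,0],"rotation":[0,0,0]},{"grip":1,"delta_pos":[0.98,-0.1,0],"rotation":[0,0,0]}]'
python3 -m creep '[{"grip":1,"delta_pos":[0.4,-0.1,0],"rotation":[0,0,0]},{"grip":1,"delta_pos":[0.75,-0.25,0],"rotation":[0,0,0]},{"grip":1,"delta_pos":[0.98,-0.4,0],"rotation":[0,0,0]},{"grip":1,"delta_pos":[0.98,-0.4,0],"rotation":[0,0,0]}]'
python3 -m creep '[{"grip":1,"delta_pos":[0.2,-0.05,0],"rotation":[0,0,0.05]},{"grip":1,"delta_pos":[0.38,-0.11,0],"rotation":[0,0,0.1]},{"grip":1,"delta_pos":[0.38,-0.11,0],"rotation":[0,0,0.133]},{"grip":1,"delta_pos":[0.38,-0.11,0],"rotation":[0,0,0.133]},{"grip":1,"delta_pos":[0.38,-0.11,0],"rotation":[0,0,0.133]}]'
python3 - <<'E'
from h import *
from plant import ctrl
s=ctrl.snapshot("wrist");np.savez("w8.npz",**s);cv2.imwrite("pics/w8.png",s["color"][:,:,::-1])
go([.529,-.2755,.12],-102)
E
```

```text
clock: 23.25
tool_pos: [0.4774, -0.1403, 0.1528]
orientation: [180.0, -0.0, -90.2]
force: [-0.8, 0.4, -2.8]
opening: 0.0159
gripper_force: 30.0
clock: 23.65
tool_pos: [0.5194, -0.2375, 0.1522]
orientation: [-180.0, -0.0, -90.1]
force: [-1.2, 0.8, -2.9]
opening: 0.0156
gripper_force: 30.0
clock: 24.15
tool_pos: [0.5287, -0.2727, 0.1525]
orientation: [180.0, 0.0, -101.9]
force: [-0.1, -0.9, -2.1]
opening: 0.0158
gripper_force: 30.0
shift [ 0.027 -0.009  0.326] turn [0.    0.    0.002] rows>= 0.7
```

View pics/w8.png

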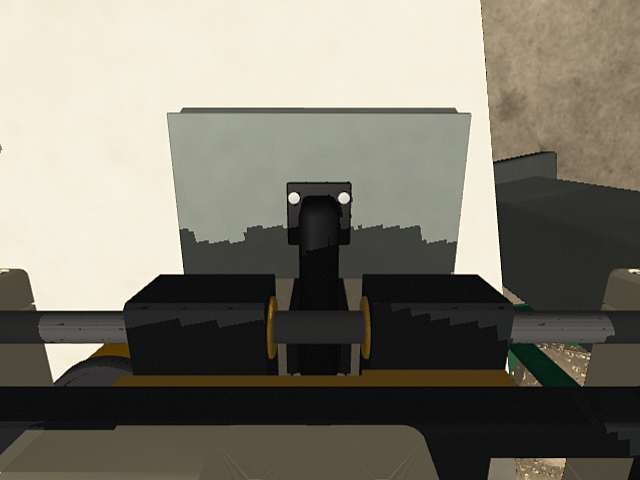

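The held lid is square to the gripper: its far top corners are at (167,113) and (471,113). I'll check its centre against the gripper, then lower.

```bash

python3 - <<'E'
from h import *
s=ld("w8.npz");a,b=[plane(s,p,.1225) for p in[(167,113.5),(471,113.5)]]
d=b-a;print(np.linalg.norm(d),np.degrees(np.arctan2(-d[1],-d[0])))
u=-d/np.linalg.norm(d);n=np.array([-u[1],u[0],0]);print("lid centre",(a+b)/2+n*.0855)
E
python3 -m creep '[{"grip":1,"delta_pos":[0.025,-0.01,0.1],"rotation":[0,0,0.002]},{"grip":1,"delta_pos":[0.025,-0.01,0.2],"rotation":[0,0,0.002]},{"grip":1,"delta_pos":[0.025,-0.01,0.3],"rotation":[0,0,0.002]},{"grip":1,"delta_pos":[0.025,-0.01,0.3],"rotation":[0,0,0.002]},{"grip":1,"delta_pos":[0.025,-0.01,0.3],"rotation":[0,0,0.002]}]'
python3 - <<'E'
from h import *
go([.529,-.2755,.0945],-102)
E
```

```text
0.13613613404786887 -11.840391513482388
lid centre [ 0.52849504 -0.27336266  0.1225    ]
clock: 24.7
tool_pos: [0.529, -0.2759, 0.122]
orientation: [179.9, -0.0, -102.1]
force: [0.4, -0.1, -1.2]
opening: 0.0155
gripper_force: 30.0
shift [-0.004  0.001  0.275] turn [ 0.001 -0.    -0.001] rows>= 0.5
```

```bash

python3 -m creep '[{"grip":1,"delta_pos":[0,0,0.03],"rotation":[0,0,0]},{"grip":1,"delta_pos":[0,0,0.06],"rotation":[0,0,0]},{"grip":1,"delta_pos":[0,0,0.09],"rotation":[0,0,0]},{"grip":1,"delta_pos":[0,0,0.12],"rotation":[0,0,0]},{"grip":1,"delta_pos":[0,0,0.12],"rotation":[0,0,0]}]'
```

```text
clock: 25.2
tool_pos: [0.529, -0.2759, 0.1101]
orientation: [180.0, 0.0, -102.1]
force: [-0.4, -0.7, -2.7]
opening: 0.016
gripper_force: 30.0
```

```bash

python3 -m creep '[{"grip":1,"delta_pos":[0,0,0.03],"rotation":[0,0,0]},{"grip":1,"delta_pos":[0,0,0.06],"rotation":[0,0,0]},{"grip":1,"delta_pos":[0,0,0.09],"rotation":[0,0,0]},{"grip":1,"delta_pos":[0,0,0.12],"rotation":[0,0,0]},{"grip":1,"delta_pos":[0,0,0.12],"rotation":[0,0,0]}]'
```

```text
clock: 25.7
tool_pos: [0.529, -0.2759, 0.0979]
orientation: [179.9, 0.0, -102.2]
force: [-0.4, -0.1, -2.7]
opening: 0.0159
gripper_force: 30.0
```

No contact, and the skirt is over the rim. Last 3 mm or so slowly.

```bash

python3 -m creep '[{"grip":1,"delta_pos":[0,0,0.01],"rotation":[0,0,0]},{"grip":1,"delta_pos":[0,0,0.02],"rotation":[0,0,0]},{"grip":1,"delta_pos":[0,0,0.025],"rotation":[0,0,0]},{"grip":1,"delta_pos":[0,0,0.025],"rotation":[0,0,0]}]'
```

```text
clock: 26.1
tool_pos: [0.5293, -0.276, 0.0961]
orientation: [180.0, 0.0, -102.1]
force: [0.6, -0.2, -2.6]
opening: 0.0156
gripper_force: 30.0
```

```bash

python3 -m creep '[{"grip":1,"delta_pos":[0,0,0.005],"rotation":[0,0,0]},{"grip":1,"delta_pos":[0,0,0.01],"rotation":[0,0,0]},{"grip":1,"delta_pos":[0,0,0.01],"rotation":[0,0,0]},{"grip":1,"delta_pos":[0,0,0.01],"rotation":[0,0,0]}]'
```

```text
clock: 26.5
tool_pos: [0.5293, -0.276, 0.0951]
orientation: [-180.0, -0.0, -102.1]
force: [0.1, 0.7, -1.7]
opening: 0.0161
gripper_force: 30.0
```

```bash

python3 -m creep '[{"grip":1,"delta_pos":[0,0,0.005],"rotation":[0,0,0]},{"grip":1,"delta_pos":[0,0,0.01],"rotation":[0,0,0]},{"grip":1,"delta_pos":[0,0,0.01],"rotation":[0,0,0]},{"grip":1,"delta_pos":[0,0,0.01],"rotation":[0,0,0]}]'
```

```text
clock: 26.9
tool_pos: [0.5293, -0.2759, 0.094]
orientation: [180.0, 0.0, -102.1]
force: [-0.7, 0.0, -1.1]
opening: 0.0158
gripper_force: 30.0
```

```bash

python3 -m creep '[{"grip":1,"delta_pos":[0,0,0.005],"rotation":[0,0,0]},{"grip":1,"delta_pos":[0,0,0.01],"rotation":[0,0,0]},{"grip":1,"delta_pos":[0,0,0.01],"rotation":[0,0,0]},{"grip":1,"delta_pos":[0,0,0.01],"rotation":[0,0,0]}]'
```

```text
clock: 27.3
tool_pos: [0.5293, -0.2759, 0.0939]
orientation: [-180.0, -0.0, -102.1]
force: [-3.0, 1.2, 6.4]
opening: 0.0159
gripper_force: 30.0
```

Seated at 0.094 as expected, with clear contact. Release, rise and check.

```bash

python3 -m creep '[{"grip":0,"delta_pos":[0,0,0],"rotation":[0,0,0]},{"grip":0,"delta_pos":[0,0,0],"rotation":[0,0,0]},{"grip":0,"delta_pos":[0,0,0],"rotation":[0,0,0]},{"grip":0,"delta_pos":[0,0,0],"rotation":[0,0,0]},{"grip":0,"delta_pos":[0,0,0],"rotation":[0,0,0]}]'
python3 -m creep '[{"grip":0,"delta_pos":[0,0,-0.2],"rotation":[0,0,0]},{"grip":0,"delta_pos":[0,0,-0.6],"rotation":[0,0,0]},{"grip":0,"delta_pos":[0,0,-1],"rotation":[0,0,0]},{"grip":0,"delta_pos":[0,0,-1],"rotation":[0,0,0]}]'
python3 -m creep '[{"grip":0,"delta_pos":[0,0,-0.4],"rotation":[0,0,0]},{"grip":0,"delta_pos":[0,0,-0.9],"rotation":[0,0,0]},{"grip":0,"delta_pos":[0,0,-0.9],"rotation":[0,0,0]},{"grip":0,"delta_pos":[0,0,-0.9],"rotation":[0,0,0]}]'
python3 - <<'E'
from h import *
from plant import ctrl
s=ctrl.snapshot("wrist");t=ctrl.snapshot("scene");np.savez("w9.npz",**s)
a=s["color"][:,:,::-1][60:340,140:500];b=cv2.resize(t["color"][150:300,330:520,::-1],(440,347),interpolation=3)
o=np.zeros((347,800,3),np.uint8);o[:280,:360]=a;o[:,360:]=b;cv2.imwrite("pics/c9.png",o)
R=Ro.from_euler("z",-12.1,degrees=True).as_matrix()
for x,y in[(1,1),(1,-1),(-1,-1),(-1,1)]: print((proj(s,np.array([.529,-.2766,.0645])+R@[x*.068,y*.0855,0])-[140,60]).round())
E
```

```text
clock: 27.8
tool_pos: [0.5293, -0.276, 0.093]
orientation: [180.0, -0.0, -102.1]
force: [0.3, 0.3, -0.9]
opening: 0.0504
gripper_force: 0.0
clock: 28.2
tool_pos: [0.5323, -0.2771, 0.1992]
orientation: [-179.4, -0.1, -102.1]
force: [-0.1, -0.5, 0.0]
opening: 0.0824
gripper_force: 0.0
clock: 28.6
tool_pos: [0.5299, -0.276, 0.2844]
orientation: [-179.8, 0.0, -102.2]
force: [-0.4, -1.4, -1.3]
opening: 0.088
gripper_force: 0.0
[118. 233.]
[110.  70.]
[251.  70.]
[242. 233.]
```

View pics/c9.png

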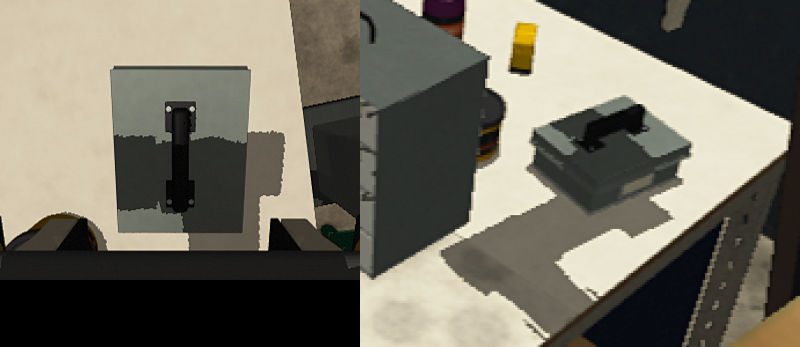

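The lid corners (111,70), (250,70), (243,233) and (118,233) match the predicted seated outline, and the lid looks level in the scene view. Handing in.

```bash
python3 -c "
from plant import ctrl
print(ctrl.close_job())"
```

```text
the job is handed in; nothing more can be done
None
```

The small yellow box lies flat in the tin and the lid is lowered back on and, in the final pictures, sits level and fully down. The tin hasn't measurably moved, and I handed the job in at about 29 s of the 72 s allowed (no verdict was returned).

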